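# Pass a pallet over a sprung track stop

## Task

The grey pallet with the ball valve on it is held back by the two lugs of the track's spring stop. With your fingertips, press the steel release plate fully down behind the pallet and, keeping it down, push the pallet along the track until it is completely past the lugs and rests against the black end stop; then let the plate spring up behind it. Only press and push: do not lift anything, do not touch the valve, keep it on the pallet, and leave the tub and the brass nipples alone.

Things in the scene. Friction and masses are not known exactly. Their poses are not given: they have to be found in the camera images.
- track: Fixed transfer track, 345 x 136 mm. Origin on the bench top on the centre line, under the stop lugs; +x is the feed direction (to the black end stop), z up. White runners at y = +/-46 to 56 mm, tops at z = 30 mm; aluminium side guides with inner faces at y = +/-61.5 mm, tops at z = 42 mm. Black end stop: face at x = +118 mm, top at z = 40 mm. The near end (x = -205 mm) is open.
- plate_top (a point): Point on the top of the steel release plate, on the centre line at track x = -150 mm; it sinks with the plate. The flat plate (86 mm wide, between the runners) runs from track x = -205 to +20 mm, partly under the pallet; top 29 mm above the bench when up, 15 mm when fully pressed. Fingertips may slide along all of it.
- stop (a point): Point of the track midway between the two stop lugs, at the height of the runner tops (30 mm above the bench); axes as the track's. The lugs are part of the release plate and sink with it: at track x = -4 to +4 mm, y = +/-32 to 42 mm, 11 mm taller than the plate. Fingertips up to 60 mm wide across the track pass between them.
- release_plate (a joint): How far the plate is pressed, m: 0 up (lugs 10 mm above the runners, blocking the pallet), 0.014 fully down (lugs 4 mm below the runners, hard stop). The pallet passes from 0.010 on. It moves straight down wherever it is pressed; spring about 3 N at the start, 7 N fully down. Let go, it springs up at once, also under the pallet, which it would tip or lift.
- pallet: Loose grey tray, 100 mm long (x, within a few degrees of the track's x), 116 mm wide, 18 mm high, about 0.15 kg. Origin: centre of its underside, on the runners 30 mm above the bench. Starts 6 to 35 mm short of the lugs. Push its flat rear wall (x = -50 mm, 30 to 48 mm above the bench) in the middle with upright fingers, tips on the plate. Against the end stop its origin is at track x = +68 mm.
- valve_mid (a point): Middle of the brass ball valve that lies loose on the pallet's middle, across the track: 85 mm long, 36 mm wide, 50 mm tall; its top is about 86 mm above the bench. About 0.15 kg.
- small_tub: Bystander: white lidded tub, 64 mm wide, 66 mm tall, beside the track on its right (-y) side; origin at the centre of its underside.
- nipple_a: Bystander: brass hose nipple 59 mm long, 27 mm high, lying on the bench on the left (+y) side of the track; origin at its underside.
- nipple_b: Bystander: brass hose nipple 52 mm long, 24 mm high, lying on the bench on the left (+y) side of the track; origin at its underside.
Things that resemble listed ones, but are neither listed nor needed, are in the scene too. Of the things that look like the pallet, the larger one is meant.

How it is judged (in metres and radians):
On the way, in this order (a step that is already met when the one before it is completed fails the run):
1. the fingers press the release plate down (10 mm or more) while the pallet is still before the lugs (value of joint release_plate above 0.01 m and contact force between the fingers and release_plate above 0.5 N and x of pallet in the frame of track below -0.052 m), for 0.1 s.
2. the fingers hold the plate down while the pallet is over the lugs (value of joint release_plate above 0.01 m and contact force between the fingers and release_plate above 0.5 N and x of pallet in the frame of track between -0.02 and 0.045 m), for 0.1 s.
3. the pallet is against the end stop and the plate has sprung up behind it (x of pallet in the frame of track above 0.061 m and value of joint release_plate below 0.003 m), for 0.2 s.
At the end, for the whole second after the job is handed in: The pallet lies flat and at rest on the runners within 7 mm of the end stop, the release plate is up again (within 3 mm) with its lugs behind the pallet, and the valve is still on the pallet within 20 mm of its middle (all of step 3 and height (world z) of pallet between 0.026 and 0.034 m and angle between pallet's own z axis and vertical below 0.06 rad and horizontal distance between valve_mid and pallet below 0.02 m and linear speed of pallet below 0.01 m/s); the robot touches nothing.
It fails at once if the plate comes up (pressed less than 7 mm) while the pallet is over the lugs (value of joint release_plate below 0.007 m and x of pallet in the frame of track between -0.048 and 0.051 m).
It fails at once if the pallet is lifted (10 mm) or tipped (height (world z) of pallet above 0.04 m or angle between pallet's own z axis and vertical above 0.2 rad).
It fails at once if the fingers touch the valve, or it leaves its place on the pallet (contact force between any of the arm, the fingers and valve above 0.5 N or distance between valve_mid and pallet above 0.06 m).
It fails at once if the tub or a nipple is moved more than 20 mm (distance of any of small_tub, nipple_a, nipple_b from where it was at the start of the episode above 0.02 m).
It also fails if it takes over 48 s, if anything falls off the work surface, if the arm or the gripper's body presses on something with over 40 N, if the wrist force passes 120 N, or if a joint passes its speed limit or range.

## Robot

A 7-joint arm with a two-finger parallel gripper is mounted at the origin on a cart in front of the work surface, level with it; the furniture and walls round the work are solid. World frame = base frame: x ahead of the robot, y to its left, z up, the work surface at z = 0. Lengths are in m, angles in degrees, forces in N, time in s.
With the tool pointing down it reaches from about 0.425 to 0.975 m from the base axis. Payload 16.7 kg.
Tool frame: the origin (TCP) lies midway between the tips of the shut fingers; the grasp point (between the pads) lies grip_depth behind it (grip_depth is the distance from the TCP to the grasp point, in m); z points along the fingers, y is the line along which they close (so a half turn about z gives the same grasp; the last joint's range is limited). The gripper opens to 85 mm and grips with 20 to 120 N. Pads are 22 mm wide; open, the fingers measure 114 mm over their backs; the gripper's body (76 mm by 85 mm) begins 54 mm behind the grasp point. The pads swing forward as they close: fully open they stand 13 mm farther back than shut.
Start: joints at [-73.31, 24.414, 4.234, 92.017, -1.954, 63.644, -3.845], TCP at [0.288, 0.61, 0.231] pointing down, gripper open.
Joint ranges: [-163.25, 163.25], [-28.42, 122.38], [-70.27, 78.77], [12.13, 141.07], [-58.53, 238.53], [9.26, 117.41], [-156.51, 156.51]. Speed limits (degrees/s): [108.29, 108.29, 136.94, 136.94, 172.46, 172.46, 172.46].

## Interface

Orientations are given as a 3x3 rotation matrix whose columns are the frame's x, y, z axes.
In Python, from cell import state, read_camera, camera_info, hand_in, grip_depth gives the robot as it stands.
- The arm moves only by the tool play_rows, never from a script. Its argument "increments" is a list of rows, each a list of 3 entries, a list of its own where there are three numbers: the opening, from 0 (shut) to 1 (fully open), then the shift along the tool's x, y, z in units of 25 mm (1.0 is 25 mm), then the turn about the tool's z in units of 6 degrees (1.0 is 6 degrees). In form: [[claw, [tx, ty, tz], turn], ...]. A call has 1 to 5 rows; each row shifts and turns the commanded pose from where the row before left it, along the tool's axes as they then stand; what a row does not reach is not made up. A row lasts 1/12 s, in which the tool goes at most 41.7 mm and 7.16 degrees, less where a joint would pass 70% of its speed; a pose out of reach is approached as far as the arm can. A call is refused whole if a number of a shift passes 1 or a number of a turn 1, either way. A call with a gripper value outside its range is refused whole. The fingers move at their own pace and stop on an object; "newtons" is the grip in N (left out, the last holds). Time passes only in rows, so rows that do not move let the fingers close. It gives the time, the measured TCP pose, the force, the opening and the grip force at its end, in the units of the state.
- state(): the state, without advancing time (a new reading comes with each control period).
- read_camera(name): name is "scene" or "side" or "wrist"; returns the picture (480x640x3 uint8, red, green, blue); there is no depth.
- camera_info(name): a dict with "intrinsics" (3x3 intrinsics, pixels), "extrinsics" (4x4, takes a point from world to camera coordinates); the wrist camera has in their place "mount" (4x4, takes a point from camera to tool coordinates, whose origin is the TCP and whose axes are the flange's). Camera axes: x right, y up, looking along -z (the intrinsics and any distortion apply to the point x, -y, -z); pixel columns grow to the right and rows downward; lengths in m; the calibration is good to about 2 mm. A picture is of the moment at which its call begins: read the wrist's pose just before it. camera_info takes no time and is no camera call.
- hand_in(): hands the job in; it is judged then, once.
The state is a dict: "time_s": time; "joints": joint angles; "joint_velocities": joint speeds; "tau": joint torques, N m; "eef_pos": TCP position; "tool_rot": TCP orientation; "ft_force": force on the tool from outside, world axes, zero at the start; "torque": the same for the moment, N m; "grip_width": finger opening in m; "grip_force": force on a finger pad.
Only numpy, scipy, OpenCV 4.12 (cv2) and the standard library are available. Lean on these libraries where they do the work, as an engineer would, in place of code of your own. Each camera call takes 0.05 s, during which the arm holds its last target. There are 200 camera calls.

## Working session

There is one attempt and no reset: what is moved stays moved. The work goes in short steps, Python scripts to look and compute and a tool call to move; the robot and the scene stay as the last step left them, time stands still between calls to the robot, and variables do not carry over. Pictures are saved under pics/ and viewed, at most 10 in all, crops included, and the job is handed in when it is done.

Besides the shell and the picture viewer there is one more tool, called after "Call:" as name([rows], argument=value, ...), one row to a line, values as JSON. play_rows: Moves the arm, as the interface text tells. Its arguments: {"type":"object","properties":{"increments":{"type":"array"},"newtons":{"type":"number"}},"required":["increments"]}

```bash
mkdir -p pics; python3 - <<'E'
from cell import *
import cv2
s=state();print(s['time_s'],s['eef_pos'],s['tool_rot'],s['grip_width'],grip_depth() if callable(grip_depth) else grip_depth)
for n in ['scene','side']:
    cv2.imwrite(f'pics/{n}0.png',read_camera(n)[:,:,::-1]); i=camera_info(n); print(n,i)
print(camera_info('wrist'))
E
```

```text
0.0 [0.28784041 0.61011423 0.23062489] [[-9.04418645e-01  4.26645894e-01 -4.41074605e-04]
 [ 4.26646111e-01  9.04417904e-01 -1.16201814e-03]
 [-9.68544969e-05 -1.23913363e-03 -9.99999228e-01]] 0.08519787014730823 0.0187
scene {'intrinsics': array([[434.21905156,   0.        , 320.0402861 ],
       [  0.        , 434.21905156, 243.70455397],
       [  0.        ,   0.        ,   1.        ]]), 'extrinsics': array([[ 0.83044553, -0.55698864, -0.01112976, -0.27500898],
       [ 0.32439406,  0.46722246,  0.82247897, -0.35554148],
       [-0.45291137, -0.68663442,  0.56868662, -0.47421845],
       [ 0.        ,  0.        ,  0.        ,  1.        ]])}
side {'intrinsics': array([[467.80484822,   0.        , 317.44640837],
       [  0.        , 467.80484822, 241.05714129],
       [  0.        ,   0.        ,   1.        ]]), 'extrinsics': array([[-0.82112904, -0.57028743, -0.02278943,  0.60010582],
       [ 0.24622886, -0.38999008,  0.88728749, -0.08183577],
       [-0.51489655,  0.7229661 ,  0.4606534 , -0.84943253],
       [ 0.        ,  0.        ,  0.        ,  1.        ]])}
{'intrinsics': array([[361.82994625,   0.        , 323.86175059],
       [  0.        , 361.82994625, 241.2209345 ],
       [  0.        ,   0.        ,   1.        ]]), 'mount': array([[-2.42150507e-04,  9.52502323e-01,  3.04531223e-01,
         7.83305187e-02],
       [ 9.99999770e-01,  4.23714182e-04, -5.30120654e-04,
        -9.57214551e-04],
       [-6.33975353e-04,  3.04531024e-01, -9.52502206e-01,
        -1.42450372e-01],
       [ 0.00000000e+00,  0.00000000e+00,  0.00000000e+00,
         1.00000000e+00]])}
```

View pics/scene0.png

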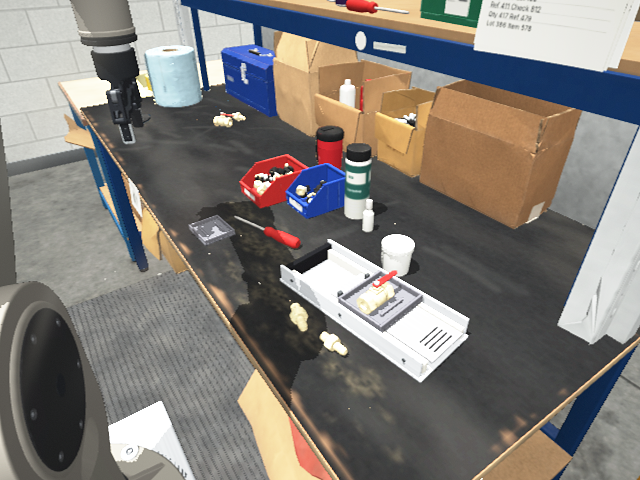

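View pics/side0.png

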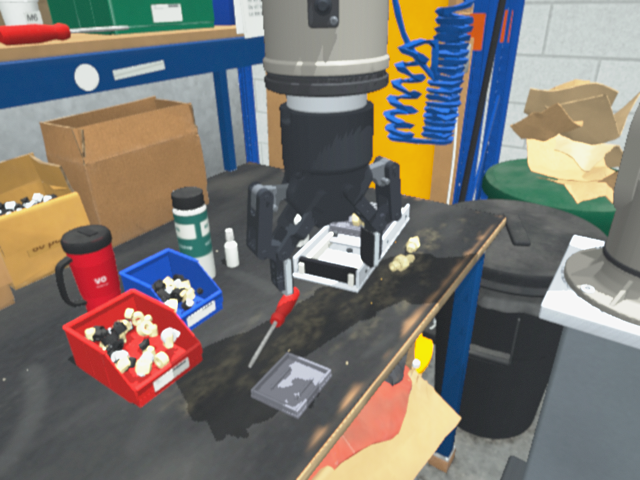

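Scene: the track runs from its open end at lower right (~(445,345)) to the black end stop at upper left (~(305,258)). The pallet with the valve is at about (380,298), the tub at (397,255) and the nipples at (299,316) and (334,343). I'll enlarge that region to get the corners.

```bash
python3 - <<'E'
import cv2
a=cv2.imread('pics/scene0.png')[230:385,270:480]
cv2.imwrite('pics/crop0.png',cv2.resize(a,None,fx=3.8,fy=3.8,interpolation=cv2.INTER_CUBIC))
E
```

```text
(no output)
```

View pics/crop0.png

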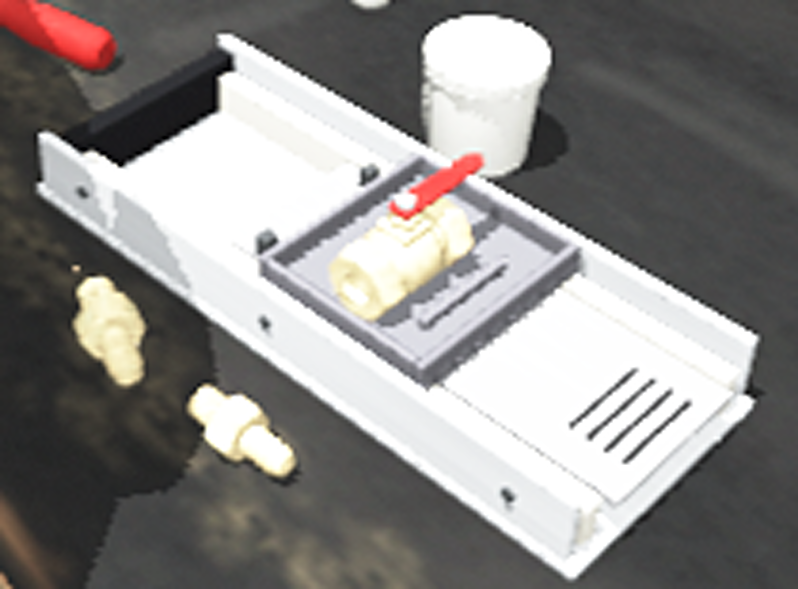

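```bash
cat >h.py <<'E'
import numpy as np
from cell import *
from scipy.optimize import least_squares
def proj(P,n='scene'):
    i=camera_info(n);c=i['extrinsics']@np.r_[P,1];u=i['intrinsics']@np.array([c[0],-c[1],-c[2]]);return u[:2]/u[2]
def T(p,P):
    c,s=np.cos(p[2]),np.sin(p[2]);return np.array([p[0]+c*P[0]-s*P[1],p[1]+s*P[0]+c*P[1],P[2]])
def fit(pts,x0):
    f=lambda p:np.concatenate([proj(T(p,P))-np.array(q) for P,q in pts]);r=least_squares(f,x0);return r.x,r.fun.reshape(-1,2).round(1)
E
python3 - <<'E'
from h import *
o=lambda a,b:(a/3.8+270-.4,b/3.8+230-.4)
t=[((-.205,.068,0),o(574,578)),((.14,.068,0),o(38,192)),((-.205,-.068,0.003),o(753,403)),((0,-.037,.04),o(370,170)),((0,.037,.04),o(267,238))]
p,r=fit(t,[.7,0,2]);print(p,np.degrees(p[2]),r)
g=[((.05,.058,.048),o(264,266)),((-.05,.058,.048),o(428,366)),((-.05,-.058,.048),o(582,252)),((.05,-.058,.048),o(420,160))]
q,r=fit(g,p);print(q,np.degrees(q[2]),r)
d=q[:2]-p[:2];c,s=np.cos(p[2]),np.sin(p[2]);print('pallet in track',c*d[0]+s*d[1],-s*d[0]+c*d[1])
for x in (-.15,-.05+c*d[0]+s*d[1],0,.118):print(x,T(p,(x,0,.03)))
E
```

```text
[0.52411781 0.17415511 1.74083784] 99.74266124160177 [[ 0.1  1. ]
 [-0.4  0.5]
 [ 0.3  0. ]
 [-0.  -1. ]
 [ 0.  -1.1]]
[0.53271745 0.10724728 1.74838853] 100.1752838215804 [[-1.5 -0.8]
 [ 0.   2.6]
 [ 1.5 -1.1]
 [-0.  -1.8]]
pallet in track -0.06739811962040354 0.0028467498628985156
-0.15 [0.5495013  0.02631845 0.03      ]
-0.11739811962040356 [0.5439843  0.05845013 0.03      ]
0 [0.52411781 0.17415511 0.03      ]
0.118 [0.50414946 0.29045328 0.03      ]
```

Call:
play_rows([
  [0,[-0.97,-0.83,0],0],
  [0,[-0.97,-0.83,0],0],
  [0,[-0.97,-0.83,0],0],
  [0,[-0.97,-0.83,0],0],
  [0,[-0.97,-0.83,0],0],
], newtons=30)

```text
time_s: 0.52
eef_pos: [0.3536, 0.4632, 0.231]
tool_rot: [[-0.904, 0.427, -0.0], [0.427, 0.904, -0.001], [0.0, -0.001, -1.0]]
ft_force: [1.3, 0.2, 1.3]
grip_width: 0.0256
grip_force: 0.0
```

Call:
play_rows([
  [0,[-0.97,-0.83,0],0],
  [0,[-0.97,-0.83,0],0],
  [0,[-0.97,-0.83,0],0],
  [0,[-0.97,-0.83,0],0],
  [0,[-0.97,-0.83,0],0],
])

```text
time_s: 0.93
eef_pos: [0.419, 0.3177, 0.2311]
tool_rot: [[-0.904, 0.427, -0.0], [0.427, 0.904, -0.0], [0.0, -0.0, -1.0]]
ft_force: [1.0, 0.1, 0.6]
grip_width: -0.0
grip_force: 0.0
```

Call:
play_rows([
  [0,[-0.97,-0.83,0],0],
  [0,[-0.97,-0.83,0],0],
  [0,[-0.97,-0.83,0],0],
  [0,[-0.97,-0.83,0],0],
  [0,[-0.97,-0.83,0],0],
])

```text
time_s: 1.35
eef_pos: [0.4844, 0.1722, 0.2313]
tool_rot: [[-0.904, 0.427, -0.0], [0.427, 0.904, 0.0], [0.0, -0.0, -1.0]]
ft_force: [0.8, 0.8, 0.5]
grip_width: 0.0003
grip_force: 0.0
```

Call:
play_rows([
  [0,[-0.97,-0.83,0],0],
  [0,[-0.97,-0.83,0],0],
  [0,[-0.97,-0.83,0],0],
  [0,[-0.97,-0.83,0],0],
  [0,[-0.97,-0.83,0],0],
])

```text
time_s: 1.77
eef_pos: [0.5497, 0.0266, 0.2312]
tool_rot: [[-0.904, 0.427, -0.0], [0.427, 0.904, -0.0], [0.0, -0.0, -1.0]]
ft_force: [0.2, 1.7, 0.4]
grip_width: -0.0003
grip_force: 0.0
```

Call:
play_rows([
  [0,[0,0,0],0.92],
  [0,[0,0,0],0.92],
  [0,[0,0,0],0.92],
  [0,[0,0,0],0.92],
  [0,[0,0,0],0.92],
])

```text
time_s: 2.18
eef_pos: [0.5494, 0.028, 0.2311]
tool_rot: [[-0.6, 0.8, -0.001], [0.8, 0.6, -0.0], [0.0, -0.001, -1.0]]
ft_force: [-1.0, -0.3, -0.3]
grip_width: -0.0001
grip_force: 0.0
```

Call:
play_rows([
  [0,[0,0,0],0.92],
  [0,[0,0,0],0.92],
  [0,[0,0,0],0.92],
  [0,[0,0,0],0.92],
  [0,[0,0,0],0.92],
])

```text
time_s: 2.6
eef_pos: [0.5493, 0.0281, 0.2311]
tool_rot: [[-0.161, 0.987, -0.001], [0.987, 0.161, -0.0], [-0.0, -0.001, -1.0]]
ft_force: [-1.0, 0.6, -0.4]
grip_width: -0.0002
grip_force: 0.0
```

```bash
python3 - <<'E'
from h import *
import cv2
s=state();np.savez('w.npz',p=s['eef_pos'],R=s['tool_rot'])
w=read_camera('wrist');cv2.imwrite('pics/w1.png',w[:,:,::-1])
a=read_camera('scene')[200:400,250:500,::-1];cv2.imwrite('pics/s1.png',cv2.resize(a,None,fx=3,fy=3))
E
```

```text
(no output)
```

View pics/w1.png

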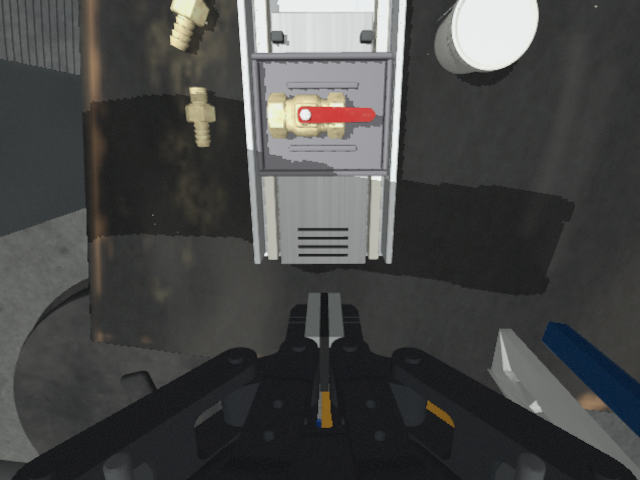

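Wrist view: lugs at (278,38) and (366,36), the pallet's rear edge from (258,174) to (388,172), and the plate's near end from (281,263) to (366,263). The knuckles sit well above the fingertips.

```bash
cat >>h.py <<'E'
def wray(uv,z,p,R):
    i=camera_info('wrist');v=np.linalg.inv(i['intrinsics'])@np.r_[uv,1];d=np.array([v[0],-v[1],-v[2]])
    M=i['mount'];d=R@(M[:3,:3]@d);o=p+R@M[:3,3];return o+d*(z-o[2])/d[2]
TR=np.array([.5241,.1742,1.7408])
def intrack(P,t=TR):
    d=P[:2]-t[:2];c,s=np.cos(t[2]),np.sin(t[2]);return np.array([c*d[0]+s*d[1],-s*d[0]+c*d[1]]).round(4)
E
python3 - <<'E'
from h import *
w=np.load('w.npz')
for n,u,z in [('lugL',(278,38),.038),('lugR',(366,36),.038),('rearL',(258,174),.048),('rearR',(388,172),.048),('frontL',(250,55),.048),('frontR',(391,53),.048),('endL',(281,264),.029),('endR',(366,264),.029),('valve',(307,115),.07)]:
    P=wray(u,z,w['p'],w['R']);print(n,P.round(4),intrack(P))
print(intrack(w['p']))
E
```

```text
lugL [0.4876 0.1664 0.038 ] [-0.0015  0.0373]
lugR [0.559  0.1795 0.038 ] [-0.0007 -0.0353]
rearL [0.4847 0.0545 0.048 ] [-0.1113  0.0591]
rearR [0.5987 0.0749 0.048 ] [-0.1105 -0.0567]
frontL [0.4681 0.1487 0.048 ] [-0.0157  0.0595]
frontR [0.5807 0.1685 0.048 ] [-0.0152 -0.0548]
endL [ 0.5145 -0.0352  0.029 ] [-0.2048  0.0449]
endR [ 0.6001 -0.0213  0.029 ] [-0.2055 -0.0418]
valve [0.5216 0.1102 0.07  ] [-0.0626  0.0133]
[-0.1482 -0.0002]
```

Call:
play_rows([
  [0,[0,0,0.9],0],
  [0,[0,0,0.9],0],
  [0,[0,0,0.9],0],
  [0,[0,0,0.9],0],
  [0,[0,0,0.9],0],
])

```text
time_s: 3.12
eef_pos: [0.5494, 0.0282, 0.1177]
tool_rot: [[-0.17, 0.985, -0.0], [0.985, 0.17, 0.0], [0.0, -0.0, -1.0]]
ft_force: [0.0, 0.1, 0.1]
grip_width: -0.0001
grip_force: 0.0
```

Call:
play_rows([
  [0,[0,0,0.9],0],
  [0,[0,0,0.8],0],
  [0,[0,0,0.5],0],
  [0,[0,0,0.3],0],
  [0,[0,0,0.2],0],
])

```text
time_s: 3.53
eef_pos: [0.5494, 0.028, 0.0507]
tool_rot: [[-0.167, 0.986, -0.001], [0.986, 0.167, -0.0], [-0.0, -0.001, -1.0]]
ft_force: [-0.1, -0.2, 0.0]
grip_width: 0.0001
grip_force: 0.0
```

Call:
play_rows([
  [0,[0,0,0.16],0],
  [0,[0,0,0.16],0],
  [0,[0,0,0.16],0],
  [0,[0,0,0.16],0],
  [0,[0,0,0],0],
])

```text
time_s: 3.95
eef_pos: [0.5494, 0.0283, 0.035]
tool_rot: [[-0.166, 0.986, -0.0], [0.986, 0.166, 0.0], [0.0, -0.0, -1.0]]
ft_force: [-0.5, 0.0, -0.1]
grip_width: 0.0
grip_force: 0.0
```

Now pressing: 20 mm down to the hard stop at z ≈ 0.015.

Call:
play_rows([
  [0,[0,0,0.16],0],
  [0,[0,0,0.16],0],
  [0,[0,0,0.16],0],
  [0,[0,0,0.12],0],
  [0,[0,0,0.08],0],
])

```text
time_s: 4.37
eef_pos: [0.5499, 0.0282, 0.0181]
tool_rot: [[-0.166, 0.986, 0.001], [0.986, 0.166, 0.0], [-0.0, 0.001, -1.0]]
ft_force: [0.6, 1.4, 7.3]
grip_width: -0.0002
grip_force: 3.2
```

Call:
play_rows([
  [0,[0,0,0.04],0],
  [0,[0,0,0.04],0],
  [0,[0,0,0.04],0],
  [0,[0,0,0],0],
  [0,[0,0,0],0],
])

```text
time_s: 4.78
eef_pos: [0.5499, 0.0282, 0.0154]
tool_rot: [[-0.166, 0.986, 0.0], [0.986, 0.166, 0.0], [0.0, 0.001, -1.0]]
ft_force: [-0.7, 0.0, 6.2]
grip_width: -0.0002
grip_force: 3.6
```

Call:
play_rows([
  [0,[0,0,0.04],0],
  [0,[0.2,0,0],0],
  [0,[0.2,0,0],0],
  [0,[0.2,0,0],0],
  [0,[0,0,0],0],
])

```text
time_s: 5.2
eef_pos: [0.5481, 0.0422, 0.0149]
tool_rot: [[-0.165, 0.986, 0.002], [0.986, 0.165, -0.001], [-0.001, 0.002, -1.0]]
ft_force: [0.3, -3.5, 14.2]
grip_width: 0.0002
grip_force: 7.4
```

Call:
play_rows([
  [0,[0.12,0,0],0],
  [0,[0.12,0,0],0],
  [0,[0.12,0,0],0],
  [0,[0.12,0,0],0],
  [0,[0.12,0,0],0],
])

```text
time_s: 5.62
eef_pos: [0.5458, 0.0558, 0.0149]
tool_rot: [[-0.164, 0.986, 0.003], [0.986, 0.164, -0.002], [-0.002, 0.002, -1.0]]
ft_force: [1.5, -11.5, 13.4]
grip_width: 0.0
grip_force: 7.9
```

```bash
python3 - <<'E'
from h import *
import cv2
s=state();print(intrack(s['eef_pos']),s['ft_force'])
cv2.imwrite('pics/w2.png',read_camera('wrist')[:,:,::-1])
E
```

```text
[-0.1204 -0.0014] [  1.51527792 -11.54126012  13.3837642 ]
```

View pics/w2.png

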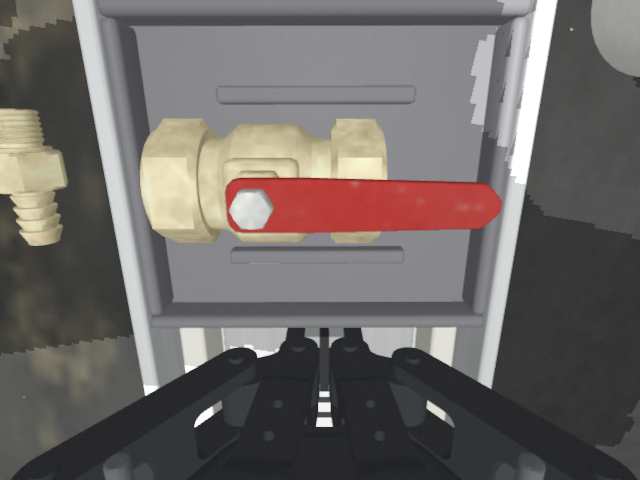

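The fingers have reached the pallet's rear wall (edge at row ~320), the valve is clear of the gripper, and the plate is on its hard stop. I'll push steadily.

Call:
play_rows([
  [0,[0.14,0,0],0],
  [0,[0.16,0,0],0],
  [0,[0.18,0,0],0],
  [0,[0.2,0,0],0],
  [0,[0.2,0,0],0],
])

```text
time_s: 6.08
eef_pos: [0.5422, 0.0773, 0.0149]
tool_rot: [[-0.164, 0.987, 0.003], [0.987, 0.164, -0.002], [-0.002, 0.002, -1.0]]
ft_force: [1.2, -12.4, 12.7]
grip_width: -0.0002
grip_force: 8.4
```

Call:
play_rows([
  [0,[0.2,0,0],0],
  [0,[0.2,0,0],0],
  [0,[0.2,0,0],0],
  [0,[0.2,0,0],0],
  [0,[0.2,0,0],0],
])

```text
time_s: 6.5
eef_pos: [0.5381, 0.1019, 0.0149]
tool_rot: [[-0.163, 0.987, 0.003], [0.987, 0.164, -0.002], [-0.002, 0.002, -1.0]]
ft_force: [2.3, -13.5, 15.1]
grip_width: 0.0003
grip_force: 8.9
```

```bash
python3 - <<'E'
from h import *
import cv2
s=state();print(intrack(s['eef_pos']))
a=read_camera('scene')[200:400,250:500,::-1];b=read_camera('wrist')[::1,::1,::-1]
cv2.imwrite('pics/m3.png',np.hstack([cv2.resize(a,(400,320)),cv2.resize(b,(400,320))]))
E
```

```text
[-0.0736 -0.0016]
```

View pics/m3.png

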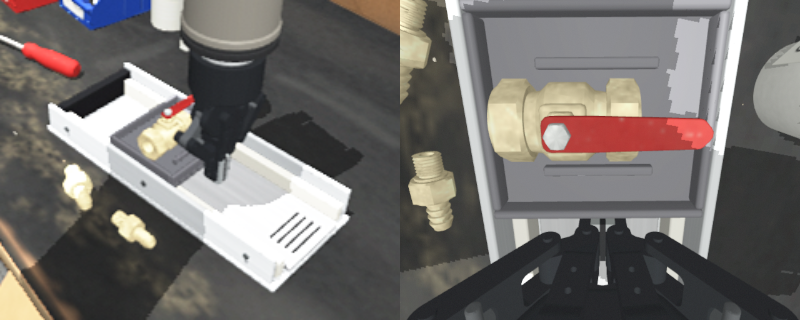

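The pallet is moving square with the fingers and the valve hasn't shifted (wall at row ~210 in the right half). I'll continue.

Call:
play_rows([
  [0,[0.2,0,0],0],
  [0,[0.2,0,0],0],
  [0,[0.2,0,0],0],
  [0,[0.2,0,0],0],
  [0,[0.2,0,0],0],
])

```text
time_s: 7.02
eef_pos: [0.534, 0.1265, 0.015]
tool_rot: [[-0.163, 0.987, 0.002], [0.987, 0.163, -0.002], [-0.002, 0.002, -1.0]]
ft_force: [2.4, -14.7, 15.9]
grip_width: 0.0001
grip_force: 9.2
```

Call:
play_rows([
  [0,[0.2,0,0],0],
  [0,[0.2,0,0],0],
  [0,[0.2,0,0],0],
  [0,[0.2,0,0],0],
  [0,[0.2,0,0],0],
])

```text
time_s: 7.43
eef_pos: [0.53, 0.1511, 0.015]
tool_rot: [[-0.163, 0.987, 0.002], [0.987, 0.163, -0.002], [-0.002, 0.002, -1.0]]
ft_force: [2.6, -13.7, 16.4]
grip_width: -0.0
grip_force: 9.7
```

Call:
play_rows([
  [0,[0.16,0,0],0],
  [0,[0.16,0,0],0],
  [0,[0.14,0,0],0],
  [0,[0.12,0,0],0],
  [0,[0.1,0,0],0],
])

```text
time_s: 7.85
eef_pos: [0.5271, 0.1679, 0.015]
tool_rot: [[-0.163, 0.987, 0.002], [0.987, 0.163, -0.002], [-0.002, 0.002, -1.0]]
ft_force: [2.5, -13.7, 17.8]
grip_width: -0.0006
grip_force: 9.9
```

Call:
play_rows([
  [0,[0.12,0,0],0],
  [0,[0.12,0,0],0],
  [0,[0.12,0,0],0],
  [0,[0.08,0,0],0],
  [0,[0.04,0,0],0],
])

```text
time_s: 8.27
eef_pos: [0.5252, 0.1798, 0.015]
tool_rot: [[-0.164, 0.987, 0.002], [0.987, 0.164, -0.001], [-0.002, 0.002, -1.0]]
ft_force: [2.1, -14.2, 17.4]
grip_width: -0.0001
grip_force: 10.2
```

Call:
play_rows([
  [0,[0.04,0,0],0],
  [0,[0.04,0,0],0],
  [0,[0,0,0],0],
])

```text
time_s: 8.52
eef_pos: [0.5248, 0.1818, 0.015]
tool_rot: [[-0.164, 0.987, 0.002], [0.987, 0.164, -0.001], [-0.002, 0.002, -1.0]]
ft_force: [2.5, -13.5, 18.2]
grip_width: -0.0002
grip_force: 10.4
```

```bash
python3 - <<'E'
from h import *
import cv2
s=state();print(intrack(s['eef_pos']),s['ft_force'])
a=read_camera('scene')[200:350,250:450,::-1];b=read_camera('wrist')[::1,::1,::-1]
cv2.imwrite('pics/m4.png',np.hstack([cv2.resize(a,(420,315),interpolation=2),cv2.resize(b,(380,315))]))
E
```

```text
[ 0.0074 -0.002 ] [  2.4712066  -13.47408798  18.23882387]
```

View pics/m4.png

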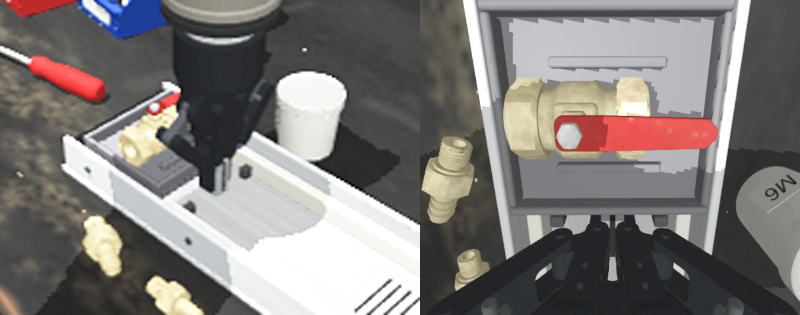

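Close to the end stop, but the force hasn't risen yet. I'll push on by small steps.

Call:
play_rows([
  [0,[0.04,0,0],0],
  [0,[0.04,0,0],0],
  [0,[0.04,0,0],0],
  [0,[0,0,0],0],
])

```text
time_s: 8.95
eef_pos: [0.5247, 0.1819, 0.015]
tool_rot: [[-0.161, 0.987, 0.003], [0.987, 0.161, -0.004], [-0.004, 0.002, -1.0]]
ft_force: [4.6, -26.8, 20.4]
grip_width: 0.0
grip_force: 18.5
```

The force doubled with no motion, so the pallet is against the stop. I'll back off with the plate held down, then lift.

Call:
play_rows([
  [0,[-0.08,0,0],0],
  [0,[-0.12,0,0],0],
  [0,[-0.15,0,0],0],
  [0,[-0.15,0,0],0],
  [0,[-0.15,0,0],0],
])

```text
time_s: 9.37
eef_pos: [0.5264, 0.1731, 0.015]
tool_rot: [[-0.167, 0.986, 0.002], [0.986, 0.167, 0.003], [0.002, 0.002, -1.0]]
ft_force: [-1.5, 10.7, 13.9]
grip_width: 0.0
grip_force: 7.2
```

Call:
play_rows([
  [0,[0,0,-0.15],0],
  [0,[0,0,-0.2],0],
  [0,[0,0,-0.3],0],
  [0,[0,0,-0.4],0],
  [0,[0,0,-0.5],0],
])

```text
time_s: 9.78
eef_pos: [0.525, 0.1704, 0.0533]
tool_rot: [[-0.166, 0.986, -0.001], [0.986, 0.166, -0.001], [-0.001, -0.002, -1.0]]
ft_force: [-0.4, -0.5, -0.3]
grip_width: -0.0004
grip_force: 0.0
```

Call:
play_rows([
  [0,[-0.3,0,-0.8],0],
  [0,[-0.5,0,-0.9],0],
  [0,[-0.5,0,-0.9],0],
  [0,[0,0,-0.8],0],
  [0,[0,0,0],0],
])

```text
time_s: 10.2
eef_pos: [0.5326, 0.1383, 0.1422]
tool_rot: [[-0.164, 0.986, 0.004], [0.986, 0.164, 0.002], [0.001, 0.005, -1.0]]
ft_force: [0.5, 0.4, 0.8]
grip_width: 0.0003
grip_force: 0.0
```

```bash
python3 - <<'E'
from h import *
import cv2
s=state();print(s['eef_pos'],s['ft_force']);np.savez('w.npz',p=s['eef_pos'],R=s['tool_rot'])
cv2.imwrite('pics/w5.png',read_camera('wrist')[:,:,::-1])
E
```

```text
[0.53259905 0.13825056 0.14224894] [0.5274663  0.43567728 0.78549497]
```

View pics/w5.png

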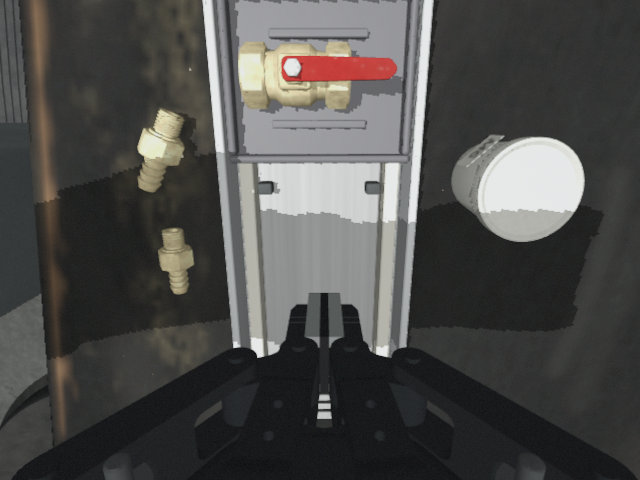

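```bash
python3 - <<'E'
from h import *
w=np.load('w.npz')
for n,u,z in [('rearL',(230,160),.048),('rearR',(410,160),.048),('lugL',(266,188),.04),('lugR',(373,188),.04)]:
    print(n,intrack(wray(u,z,w['p'],w['R'])))
E
```

```text
rearL [0.0201 0.0578]
rearR [ 0.0194 -0.0575]
lugL [0.0007 0.037 ]
lugR [ 0.0002 -0.0355]
```

The pallet's rear wall is at about +19 mm (nominal +18), the lugs are up behind it, and the valve is centred. Handing in.

Call:
play_rows([
  [0,[0,0,-0.5],0],
  [0,[0,0,0],0],
  [0,[0,0,0],0],
])

```text
time_s: 10.5
eef_pos: [0.5308, 0.1391, 0.1505]
tool_rot: [[-0.166, 0.986, 0.0], [0.986, 0.166, 0.0], [0.0, 0.0, -1.0]]
ft_force: [0.2, -0.6, 0.1]
grip_width: -0.0
grip_force: 0.0
```

```bash
python3 -c "
from cell import *
print(hand_in())"
```

```text
the job is handed in; nothing more can be done
None
```

The job is handed in (no verdict was returned): the last wrist picture shows the pallet against the end stop, the plate's lugs behind it, and the valve still centred on the pallet.

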